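Carry a loose wheel hub on its rail carrier to the greasing dock

ROBOT

A 6-joint arm with a two-finger parallel gripper is mounted at the origin on the work surface. World frame = base frame: x ahead of the robot, y to its left, z up, the work surface at z = 0. Lengths are in m, angles in rad, forces in N, time in s.
With the tool pointing down it reaches from about 0.35 to 0.775 m from the base axis. Payload 5.5 kg.
Tool frame: the origin (TCP) lies between the finger pads; the fingertips stand 19 mm ahead of it and the grasp point (between the pads) is the TCP; z points along the fingers, y is the line along which they close (so a half turn about z gives the same grasp; the last joint's range is limited). The gripper opens to 85 mm and grips with 20 to 120 N. Pads are 22 mm wide; open, the fingers measure 114 mm over their backs; the gripper's body (76 mm by 85 mm) begins 54 mm behind the grasp point. The pads swing forward as they close: fully open they stand 13 mm farther back than shut.
Start: joints at [1.091, 0.313, 0.046, 1.304, 0, 1.431], TCP at [0.192, 0.542, 0.25] pointing down, gripper open.
Joint ranges: [-2.76, 2.76], [-0.86, 1.69], [-1.03, 1.26], [-2.2, 2.34], [-1.47, 1.5], [-3.14, 3.14]. Speed limits (rad/s): [2.57, 2.57, 3.14, 3.14, 3.14, 3.14].

INTERFACE

Orientations are given as a unit quaternion [w, x, y, z].
In Python, from workcell import env gives the robot as it stands.
- The arm moves only by the shell command python3 -m pendant 'ROWS' [FORCE]. ROWS is JSON, a list of rows, each an object with "travel": the shift along the tool's x, y, z scaled (see below), a list of three; "rot": the turn, a rotation vector about the tool's x, y, z scaled (see below), a list of three; "fingers": the opening, from -1 (shut) to 1 (fully open). In form: [{"travel": [dx, dy, dz], "rot": [wx, wy, wz], "fingers": fingers}, ...]. A call has 1 to 10 rows; each row is the pose to reach, as a shift and turn from the pose commanded when the call began, along the tool's axes at that moment; what a row does not reach only later rows make up. The controller multiplies each number of a shift by 0.12 m and each number of a turn by 60 degrees. A row lasts 1/10 s, in which the tool goes at most 50 mm and 8.59 degrees, less where a joint would pass 70% of its speed; a pose out of reach is approached as far as the arm can. A call with a number of a shift or a turn outside -1 to 1 is refused whole. A call with a gripper value outside its range is refused whole. The fingers move at their own pace and stop on an object; FORCE is the grip in N (left out, the last holds). Time passes only in rows, so rows that repeat a pose let the fingers close. It gives the time, the measured TCP pose, the force, the opening and the grip force at its end, in the units of the state.
- env.get_state(): the state, without advancing time (a new reading comes with each control period).
- env.read_camera(name): name is "scene" or "top" or "wrist"; returns (picture, depth): 400x640x3 uint8, blue, green, red; 400x640 float32, m along the optical axis (not along the pixel's ray), 0 where there is no reading.
- env.camera_model(name): a dict with "fovy" (degrees; the focal length in pixels is half the picture's height over the tangent of half this angle, whatever the lens; pixels are square), "cx", "cy" (the principal point, pixels), "k1" (the pictures are not rectified: a ray, as slopes to the right and down, at radius r is drawn at 1 + k1 r^2 times it, then the intrinsics apply), "rvec" (rotation vector, rad) and "tvec" (3), from world to camera coordinates, as OpenCV has them; the wrist camera has in their place "T_tool_cam" (4x4, takes a point from camera to tool coordinates, whose origin is the TCP and whose axes are the flange's). Camera axes: x right, y down, z forward; pixel columns grow to the right and rows downward; lengths in m; the calibration is good to about 2 mm. A picture is of the moment at which its call begins: read the wrist's pose just before it. camera_model takes no time and is no camera call.
- env.hand_in(): hands the job in; it is judged then, once.
Trained networks look in the newest picture that a camera, given by its name, has taken for a name from the list of things; names that differ only in an ending like _2 or _b are one class to them, and where a whole thing is asked for, a point or a joint stands for the part that bears it (a point fixed in the world has none). Each returns a list of dicts, best first, with "conf" (0 to 1); they miss things now and then, are a little off and sometimes report something else, mostly with a low value. They report only what shows in the picture. A call takes as long as a camera call. They do not tell look-alikes from the thing itself.
- env.outline_of(camera, target): "mask" (400x640 bool, what is visible of it) and "xy" ([column, row] in pixels, amid what is visible of it).
The state is a dict: "clock": time; "joint_pos": joint angles; "qvel": joint speeds; "tau": joint torques, N m; "tcp_pos": TCP position; "orientation": TCP orientation; "wrist_force": force on the tool from outside, world axes, zero at the start; "ft_torque": the same for the moment, N m; "finger_gap": finger opening in m; "grip_force": force on a finger pad.
Only numpy, scipy, OpenCV 4.12 (cv2) and the standard library are available. Lean on these libraries where they do the work, as an engineer would, in place of code of your own. Each camera call takes 0.05 s, during which the arm holds its last target. There are 200 camera calls.

TASK

Lift the hub carrier off the rubber mat by the black grip block on its handle and, without touching the hub, roll the hub to the exact middle of the rails by tilting the carrier slightly; keep it steady there in the air for four seconds and never let it run against an end plate. Then set the carrier down gently and squarely inside the rim of the greasing dock, with the hub still in the middle so that its axle stands between the two nozzles, let go and move clear. Leave everything else on the bench alone.

Things in the scene. Friction and masses are not known exactly. Their poses are not given: they have to be found in the camera images.
- carrier: Hub carrier: tray for a loose wheel hub, 0.5 kg nominal, starts level on the rubber mat. Dark steel base plate 140 (x) x 306 (y) x 4 mm, long sides open, an upright end plate 66 mm high at each end (inner faces at y = -145 and +145 mm). A round bar handle, 10 mm thick, runs along y above the tray, its centre 100 mm high. Origin: centre of the underside; y along the rails, z up.
- carrier_grip (a point): Point inside the black grip block on the middle of the carrier's handle bar: block 50 (x) x 24 (y) x 50 mm, spanning 100 to 150 mm above the carrier's underside; grip it from above across its 24 mm (along y). This point is 130 mm above the underside, 20 mm below the block's top. Axes as the carrier.
- rail_mid (a point): Middle of the carrier's two rails at axle height, 49 mm above its underside; axes as the carrier. Rails: straight round steel bars, 10 mm thick, parallel to y at x = -25 and +25 mm, tops 14 mm above the underside, level when the carrier is. The hub is in the middle when its origin is here.
- hub: Loose aluminium drum-brake wheel hub, 0.35 kg nominal: drum 70 mm thick, 76 mm long along its x, axle stubs to 110 mm. Origin: centre. Rolls on the rails along the carrier's y like a solid cylinder: 6.5 m/s2 per rad of tilt, less friction; stays put below roughly 0.007 to 0.022 rad of tilt (varies). Starts at rest 65 to 85 mm from the middle, to the carrier's +y; meets an end plate at 110 mm.
- dock: Fixed greasing dock, grey steel plate 260 (x) x 360 (y) x 25 mm, on the robot's left or right (the mat is on the other side). On top a steel rim 8 mm high encloses a recess of 160 (x) x 326 (y) mm for the carrier: 10 mm play all round; either way round will do. Origin: centre of the underside, on the table.
- dock_seat (a point): Centre of the recess floor of the dock, 25 mm above the table; x across, y along the recess, z up. The carrier's origin belongs here.
- nozzle_mid (a point): Point midway between the dock's two brass nozzles, 74 mm above the table. They point inwards along x, tips 97 mm from here, on dark posts (18 x 22 mm, centres 115 mm from here, 102 mm high above the table with their brass caps) at the middle of the dock's long sides. The docked hub's axle belongs here.
- mat: Fixed black rubber bench mat 190 (x) x 340 (y) x 12 mm on which the carrier starts; origin at the centre of its underside, on the table.
- spray_can: Bystander: upright spray can, 58 mm diameter, 190 mm high and its cap; origin at the centre of its foot.
- grease_jar: Bystander: jar 72 mm diameter, 75 mm high; origin at the centre of its foot.
- sprocket: Bystander: dark steel ring 68 mm diameter, 8 mm high, lying flat between mat and dock; origin at the centre of its underside.
- wrench: Bystander: wrench lying flat; origin at its middle.
- parts_bin: Bystander: open red bin 110 x 160 x 50 mm; origin at the centre of its underside.
- bearing_tin: Bystander: flat round tin 76 mm diameter, 30 mm high; origin at the centre of its underside.
There are look-alikes about, which are no part of the job. Leave any green, purple or yellow look-alike of the hub alone.

How it is judged:
By the outcome, as a careful person would: the job done as asked, in the order asked, and still so for the second after the job is handed in, with the robot touching nothing.
It also fails if it takes over 72 s, if anything falls off the work surface, if the arm or the gripper's body presses on something with over 40 N, if the wrist force passes 120 N, or if a joint passes its speed limit or range.

## Working session

There is one attempt and no reset: what is moved stays moved. The work goes in short steps, Python scripts to look and compute and a shell command to move; the robot and the scene stay as the last step left them, time stands still between calls to the robot, and variables do not carry over. Pictures are saved under pics/ and viewed, at most 10 in all, crops included, and the job is handed in when it is done.

```bash
ls; mkdir -p pics; cat > h.py <<'E'
import numpy as np, cv2
from scipy.spatial.transform import Rotation as R
from workcell import env
def model(cam,st=None):
    m=env.camera_model(cam); f=200/np.tan(np.radians(m["fovy"])/2)
    K=np.array([[f,0,m["cx"]],[0,f,m["cy"]],[0,0,1]]); D=np.array([m["k1"],0,0,0,0.])
    if "rvec" in m:
        Rw=R.from_rotvec(np.ravel(m["rvec"])).as_matrix(); t=np.ravel(m["tvec"])
        T=np.eye(4); T[:3,:3]=Rw.T; T[:3,3]=-Rw.T@t
    else:
        st=st or env.get_state(); w,x,y,z=st["orientation"]; A=np.eye(4)
        A[:3,:3]=R.from_quat([x,y,z,w]).as_matrix(); A[:3,3]=st["tcp_pos"]; T=A@np.array(m["T_tool_cam"])
    return K,D,T
def ray(M,px):
    K,D,T=M; p=cv2.undistortPoints(np.array(px,float).reshape(-1,1,2),K,D).reshape(-1,2)
    d=np.c_[p,np.ones(len(p))]@T[:3,:3].T
    return T[:3,3],d      # point = o + depth*d
def at_z(M,px,z):
    o,d=ray(M,px); return o+d*((z-o[2])/d[:,2])[:,None]
def cloud(M,depth,mask):
    v,u=np.nonzero(mask&(depth>0)); o,d=ray(M,np.c_[u,v]); return o+d*depth[v,u][:,None]
def proj(M,P):
    K,D,T=M; Ti=np.linalg.inv(T); return cv2.projectPoints(np.array(P,float).reshape(-1,1,3),cv2.Rodrigues(Ti[:3,:3])[0],Ti[:3,3],K,D)[0].reshape(-1,2)
E
python3 - <<'E'
from h import *
s=env.get_state(); print(s)
for c in ["scene","top"]:
    im,d=env.read_camera(c); cv2.imwrite(f"pics/{c}0.png",im); np.save(f"pics/{c}0.npy",d)
    M=model(c); print(c,M[2][:3,3].round(3))
    for t in ["carrier","carrier_grip","hub","dock","mat","sprocket","spray_can","grease_jar","parts_bin","bearing_tin","wrench"]:
        for o in env.outline_of(c,t)[:4]:
            P=cloud(M,d,o["mask"]); print(t,round(o["conf"],2),np.round(o["xy"]),o["mask"].sum(), np.median(P,0).round(3) if len(P) else "",P[:,2].max().round(3) if len(P) else "")
E
```

```text
pics
{'clock': 0.0, 'joint_pos': array([1.09138689e+00, 3.13996636e-01, 4.49888291e-02, 1.30360544e+00,
       2.49719060e-05, 1.43119953e+00]), 'qvel': array([ 0.00066564,  0.00019454,  0.00113864, -0.00113356,  0.00025479,
        0.0022324 ]), 'tau': array([ 1.12375203e-04, -4.80626321e+01,  2.98533815e+01,  1.94695039e-02,
       -2.36435289e-04, -3.59869318e-06]), 'tcp_pos': array([0.19143366, 0.54169547, 0.24941501]), 'orientation': array([-2.88596236e-04,  1.69089959e-01,  9.85600203e-01, -8.61491219e-04]), 'wrist_force': array([0.45610019, 0.01706213, 1.17098061]), 'ft_torque': array([-0.01794219,  0.02217407,  0.01729269]), 'grip_force': 0.0, 'finger_gap': 0.0853018231570949}
scene [ 1.188 -0.24   1.323]
carrier 0.63 [230. 240.] 3100 [ 0.509 -0.33   0.017] 0.169
carrier_grip 0.89 [226. 244.] 3163 [ 0.508 -0.333  0.017] 0.169
carrier_grip 0.36 [366. 245.] 663 [0.732 0.072 0.154] 0.197
hub 0.97 [255. 223.] 528 [ 0.498 -0.23   0.087] 0.121
hub 0.9 [226. 170.] 466 [ 0.228 -0.264  0.058] 0.077
hub 0.72 [189. 191.] 450 [ 0.282 -0.419  0.059] 0.075
hub 0.64 [278. 276.] 543 [ 0.694 
[... 1007 characters left out ...]
.259 -0.415  0.064] 0.08
hub 0.91 [398. 197.] 495 [ 0.471 -0.229  0.09 ] 0.11
hub 0.65 [389. 138.] 550 [ 0.676 -0.207  0.063] 0.076
hub 0.57 [437. 132.] 623 [ 0.691 -0.359  0.062] 0.079
dock 0.89 [235. 186.] 8440 [0.531 0.308 0.026] 0.109
dock 0.31 [433. 190.] 3567 [ 0.489 -0.338  0.019] 0.173
mat 0.6 [413. 218.] 1699 [ 0.408 -0.28   0.012] 0.036
spray_can 0.84 [300. 124.] 503 [0.7   0.079 0.183] 0.198
grease_jar 0.72 [344. 123.] 419 [ 0.72  -0.055  0.073] 0.084
parts_bin 0.9 [149. 224.] 1824 [0.401 0.591 0.008] 0.059
parts_bin 0.39 [234. 184.] 8562 [0.531 0.309 0.026] 0.109
bearing_tin 0.91 [494. 226.] 491 [ 0.382 -0.549  0.029] 0.039
wrench 0.83 [328. 218.] 355 [ 0.416 -0.009  0.007] 0.017
```

```bash
python3 - <<'E'
import cv2,numpy as np
a=cv2.imread("pics/scene0.png")[110:330,110:510];b=cv2.imread("pics/top0.png")[90:310,100:540]
a=cv2.resize(a,None,fx=1.8,fy=1.35)[:300,:720]
cv2.imwrite("pics/s.png",cv2.resize(cv2.imread("pics/scene0.png")[120:320,120:480],(800,444),interpolation=cv2.INTER_CUBIC))
cv2.imwrite("pics/t.png",cv2.resize(b,(800,400),interpolation=cv2.INTER_CUBIC))
E
```

```text
(no output)
```

View pics/s.png

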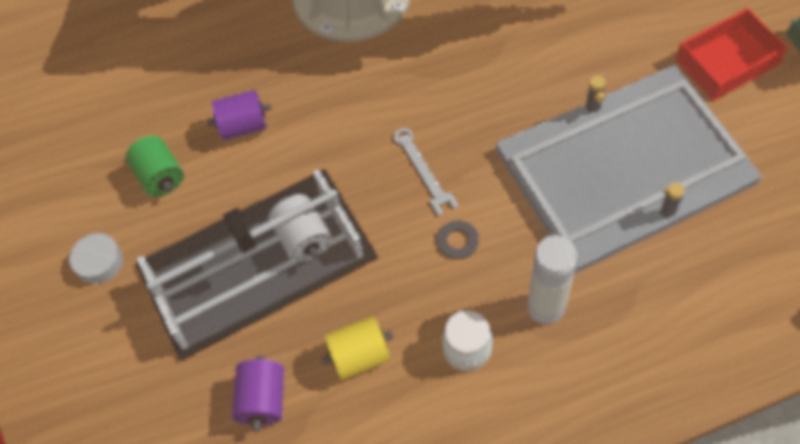

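View pics/t.png

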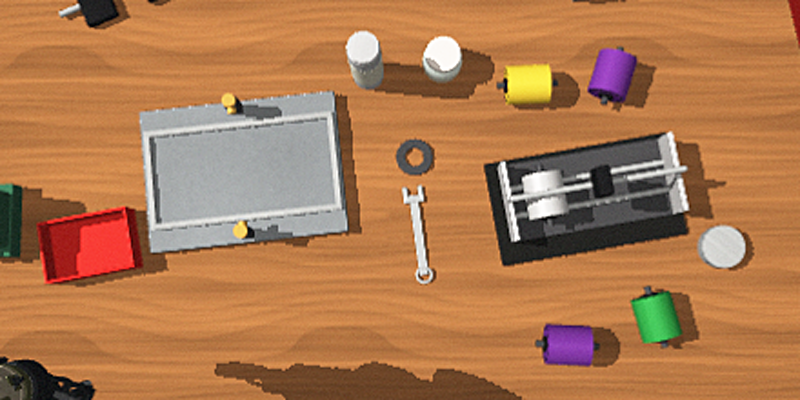

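Candidates for the hub, as pixels in the scene picture:
- (255,223): bare aluminium drum on the carrier's rails.
- (226,170): purple look-alike.
- (189,191): green look-alike.
- (278,276): yellow look-alike.
- About (236,297): second purple look-alike.

I choose the aluminium one on the rails, which is at (398,197) in the top view. The carrier lies on the mat on the right, with its black grip at (226,222) scene. The dock is on the left, and the way between them is clear above the sprocket and wrench.

```bash
python3 - <<'E'
from h import *
def box(P):
    (c,s,a)=cv2.minAreaRect((P[:,:2]*1000).astype(np.float32)); return np.round(c,1),np.round(s,1),round(a,1)
ims={}
for c in ["scene","top"]:
    M=model(c); d=np.load(f"pics/{c}0.npy"); im=cv2.imread(f"pics/{c}0.png")
    P=cloud(M,d,np.ones_like(d,bool)); print(c,"table z",np.median(P[(abs(P[:,0]-.5)<.2)&(abs(P[:,1]+.07)<.1)][:,2]).round(4))
    C=P[(abs(P[:,0]-.48)<.15)&(abs(P[:,1]+.33)<.2)]
    g=C[C[:,2]>.145]; gt=g[g[:,2]>np.percentile(g[:,2],50)]; print("grip",len(g),np.median(g,0).round(4),box(g))
    h=C[(C[:,2]>.105)&(C[:,2]<.13)]; h=h[np.linalg.norm(h[:,:2]-np.median(g[:,:2],0),axis=1)<.15]
    m=h.mean(0); u,s,v=np.linalg.svd(h[:,:2]-m[:2]); print("handle",len(h),m.round(4),"yaw of +y",np.degrees(np.arctan2(-v[0,0]*np.sign(v[0,1]),abs(v[0,1]))).round(2))
    D=P[(abs(P[:,0]-.535)<.18)&(abs(P[:,1]-.305)<.22)]
    pl=D[(D[:,2]>.018)&(D[:,2]<.045)]; pl=pl[np.abs(pl[:,:2]-np.median(pl[:,:2],0)).max(1)<.22]; print("dock",box(pl),np.median(pl[:,2]).round(4))
    po=D[(D[:,2]>.075)&(D[:,2]<.125)&(abs(D[:,1]-.31)<.1)]; 
    for sgn in (1,-1):
        q=po[sgn*(po[:,0]-.54)>0]; print("post",len(q),q[q[:,2]>.09].mean(0).round(4))
    hb=C[(C[:,2]>.06)&(C[:,2]<.105)&(abs(C[:,1]+.235)<.045)]; print("hub",hb.mean(0).round(4))
E
```

```text
scene table z 0.0001
grip 122 [ 0.4987 -0.3127  0.1602] (array([ 493.2, -312.9]), array([52.1, 23.9]), 8.3)
handle 277 [ 0.4947 -0.3134  0.115 ] yaw of +y 8.94
dock (array([521.6, 332.8]), array([287.4, 407.6]), 5.6) 0.0258
post 62 [0.6506 0.3216 0.1002]
post 63 [0.4218 0.2999 0.1005]
hub [ 0.4894 -0.2319  0.0847]
top table z 0.001
grip 150 [ 0.4894 -0.3136  0.161 ] (array([ 489.6, -315.2]), array([49.6, 25.2]), 9.3)
handle 291 [ 0.4886 -0.312   0.1166] yaw of +y 9.18
dock (array([529.5, 308.8]), array([284.8, 470.2]), 7.9) 0.026
post 73 [0.6461 0.3203 0.1011]
post 64 [0.4181 0.2977 0.1023]
hub [ 0.4739 -0.2286  0.0866]
```

```bash
python3 -m pendant '[{"travel":[-1,-1,-0.4],"rot":[0,0,-0.473],"fingers":1},{"travel":[-1,-1,-0.4],"rot":[0,0,-0.473],"fingers":1},{"travel":[-1,-1,-0.4],"rot":[0,0,-0.473],"fingers":1},{"travel":[-1,-1,-0.4],"rot":[0,0,-0.473],"fingers":1}]'
python3 -m pendant '[{"travel":[-0.94,-1,0],"rot":[0,0,0],"fingers":1},{"travel":[-0.94,-1,0],"rot":[0,0,0],"fingers":1},{"travel":[-0.94,-1,0],"rot":[0,0,0],"fingers":1},{"travel":[-0.94,-1,0],"rot":[0,0,0],"fingers":1}]'
python3 -m pendant '[{"travel":[0,-1,0],"rot":[0,0,0],"fingers":1},{"travel":[0,-1,0],"rot":[0,0,0],"fingers":1},{"travel":[0,-1,0],"rot":[0,0,0],"fingers":1}]'
python3 -m pendant '[{"travel":[0,-1,0],"rot":[0,0,0],"fingers":1},{"travel":[0,-1,0],"rot":[0,0,0],"fingers":1},{"travel":[0,-1,0],"rot":[0,0,0],"fingers":1}]'
python3 -m pendant '[{"travel":[0,-1,0],"rot":[0,0,0],"fingers":1},{"travel":[0,-1,0],"rot":[0,0,0],"fingers":1},{"travel":[0,-1,0],"rot":[0,0,0],"fingers":1}]'
python3 -m pendant '[{"travel":[0,-0.5,0],"rot":[0,0,0],"fingers":1},{"travel":[0,-0.8,0],"rot":[0,0,0],"fingers":1},{"travel":[0,-1,0],"rot":[0,0,0],"fingers":1},{"travel":[0,-1,0],"rot":[0,0,0],"fingers":1},{"travel":[0,-1,0],"rot":[0,0,0],"fingers":1}]'
cat > look.py <<'E'
import sys; from h import *
s=env.get_state(); M=model("wrist",s); im,d=env.read_camera("wrist"); cv2.imwrite(f"pics/{sys.argv[1]}.png",im); np.save(f"pics/{sys.argv[1]}.npy",d)
np.save(f"pics/{sys.argv[1]}_T.npy",M[2]); print(s["clock"],s["tcp_pos"].round(4),R.from_quat(np.roll(s["orientation"],-1)).as_matrix().round(4).tolist(),"q6",s["joint_pos"][5].round(2))
E
python3 look.py w1; python3 - <<'E'
from h import *
print(np.round(env.camera_model("wrist")["T_tool_cam"],3).tolist(),{k:v for k,v in env.camera_model("wrist").items() if k!="T_tool_cam"})
E
```

```text
clock: 1.6
tcp_pos: [0.2655, 0.3871, 0.2993]
orientation: [0.001, -0.079, 0.997, 0.0]
wrist_force: [1.0, -0.4, 0.6]
finger_gap: 0.0853
grip_force: 0.0
clock: 2.0
tcp_pos: [0.398, 0.2854, 0.2983]
orientation: [0.001, -0.075, 0.997, -0.0]
wrist_force: [-0.7, 0.5, -0.6]
finger_gap: 0.0852
grip_force: 0.0
clock: 2.3
tcp_pos: [0.4133, 0.1668, 0.2983]
orientation: [-0.0, -0.076, 0.997, -0.0]
wrist_force: [-0.9, -0.2, -0.3]
finger_gap: 0.085
grip_force: 0.0
clock: 2.6
tcp_pos: [0.4322, 0.0482, 0.2984]
orientation: [0.0, -0.076, 0.997, -0.0]
wrist_force: [-0.2, 0.6, -0.6]
finger_gap: 0.0851
grip_force: 0.0
clock: 2.9
tcp_pos: [0.4511, -0.0707, 0.2983]
orientation: [0.0, -0.076, 0.997, -0.0]
wrist_force: [0.1, 0.1, -0.8]
finger_gap: 0.0852
grip_force: 0.0
clock: 3.4
tcp_pos: [0.469, -0.186, 0.298]
orientation: [-0.0, -0.077, 0.997, 0.001]
wrist_force: [-0.4, 0.4, 0.5]
finger_gap: 0.0854
grip_force: 0.0
3.4 [ 0.469 -0.186  0.298] [[-0.9881, -0.1541, -0.0007], [-0.1541, 0.9881, 0.0011], [0.0006, 0.0012, -1.0]] q6 -0.69
[[0.001, -0.966, -0.26, 0.066], [1.0, 0.001, 0.001, 0.001], [-0.0, -0.26, 0.966, -0.123], [0.0, 0.0, 0.0, 1.0]] {'fovy': 65.93481057916084, 'cx': 319.5151659911972, 'cy': 203.79143540497108, 'k1': -0.016427058987495555}
```

View pics/w1.png

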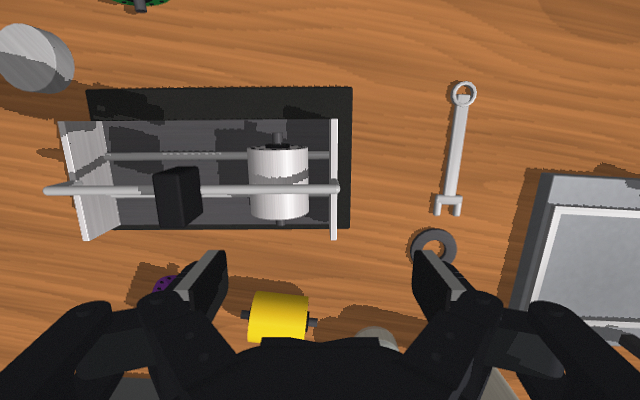

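The wrist picture shows the aluminium hub on the rails at (278,182) and the grip block at (177,197), with no look-alike on the carrier. The yellow look-alike at (279,318) is off to the side.

```bash
python3 - <<'E'
from h import *
d=np.load("pics/w1.npy"); K,D,_=model("wrist"); T=np.load("pics/w1_T.npy"); M=(K,D,T)
mk=np.zeros_like(d,bool); mk[60:245,40:360]=1
P=cloud(M,d,mk)
g=P[(P[:,2]>.15)&(P[:,2]<.18)&(np.linalg.norm(P[:,:2]-[.49,-.3135],axis=1)<.05)]
t=g[abs(g[:,2]-np.percentile(g[:,2],95))<.004]
print(len(g),np.median(t,0).round(4),cv2.minAreaRect((t[:,:2]*1000).astype(np.float32)))
h=P[(P[:,2]>.110)&(P[:,2]<.125)]; h=h[abs(h[:,0]-np.interp(h[:,1],[-.45,-.15],[.51,.465]))<.02]
m=h.mean(0); v=np.linalg.svd(h[:,:2]-m[:2],full_matrices=False)[2][0]; print("handle",len(h),m.round(4),np.degrees(np.arctan2(-v[0]*np.sign(v[1]),abs(v[1]))).round(2), h[:,2].max())
b=P[(P[:,2]>.07)&(P[:,2]<.105)&(P[:,1]>-.29)&(P[:,1]<-.19)]; print("hub",b.mean(0).round(4),b[:,2].max())
# tcp shift in tool axes to 2nd view
s=env.get_state(); A=R.from_quat(np.roll(s["orientation"],-1)).as_matrix()
print("to grip scaled",(A.T@(np.array([.490,-.3135,.142])-s["tcp_pos"])/.12).round(3))
E
```

```text
1725 [ 0.4896 -0.3148  0.1616] ((491.166748046875, -315.34674072265625), (49.254478454589844, 24.07317352294922), 8.690486907958984)
handle 2577 [ 0.4894 -0.3096  0.1158] 9.24 0.12492307027455302
hub [ 0.4735 -0.2305  0.089 ] 0.09752914655778522
to grip scaled [-0.008 -1.083  1.3  ]
```

```bash
python3 -m pendant '[{"travel":[0,-0.4,0],"rot":[0,0,-0.003],"fingers":1},{"travel":[-0.01,-0.8,0],"rot":[0,0,-0.003],"fingers":1},{"travel":[-0.01,-1,0],"rot":[0,0,-0.003],"fingers":1},{"travel":[-0.01,-1,0],"rot":[0,0,-0.003],"fingers":1},{"travel":[-0.01,-1,0],"rot":[0,0,-0.003],"fingers":1}]'
python3 -m pendant '[{"travel":[0,-0.09,0.3],"rot":[0,0,0],"fingers":1},{"travel":[0,-0.09,0.4],"rot":[0,0,0],"fingers":1},{"travel":[0,-0.09,0.4],"rot":[0,0,0],"fingers":1},{"travel":[0,-0.09,0.4],"rot":[0,0,0],"fingers":1}]'
python3 look.py w2; python3 - <<'E'
from h import *
d=np.load("pics/w2.npy"); K,D,_=model("wrist"); T=np.load("pics/w2_T.npy"); M=(K,D,T)
P=cloud(M,d,np.ones_like(d,bool))
g=P[(P[:,2]>.15)&(P[:,2]<.18)&(np.linalg.norm(P[:,:2]-[.49,-.3135],axis=1)<.04)]
t=g[abs(g[:,2]-.1615)<.004]
print(len(g),np.median(t,0).round(4),cv2.minAreaRect((t[:,:2]*1000).astype(np.float32)))
s=env.get_state(); A=R.from_quat(np.roll(s["orientation"],-1)).as_matrix()
print("to grip scaled",(A.T@(np.r_[np.median(t,0)[:2],.142]-s["tcp_pos"])/.12).round(3))
E
```

```text
clock: 3.95
tcp_pos: [0.489, -0.3033, 0.2982]
orientation: [-0.0, -0.08, 0.997, 0.001]
wrist_force: [0.7, -0.4, -0.3]
finger_gap: 0.0855
grip_force: 0.0
clock: 4.35
tcp_pos: [0.4906, -0.3139, 0.251]
orientation: [-0.0, -0.08, 0.997, 0.0]
wrist_force: [0.5, -0.4, -0.2]
finger_gap: 0.0856
grip_force: 0.0
4.35 [ 0.4906 -0.3139  0.251 ] [[-0.9872, -0.1594, -0.0001], [-0.1594, 0.9872, 0.0005], [0.0001, 0.0005, -1.0]] q6 -0.87
2169 [ 0.4893 -0.3161  0.1616] ((490.51641845703125, -316.2744140625), (48.94707107543945, 23.667055130004883), 9.814314842224121)
to grip scaled [ 0.017 -0.011  0.913]
```

View pics/w2.png

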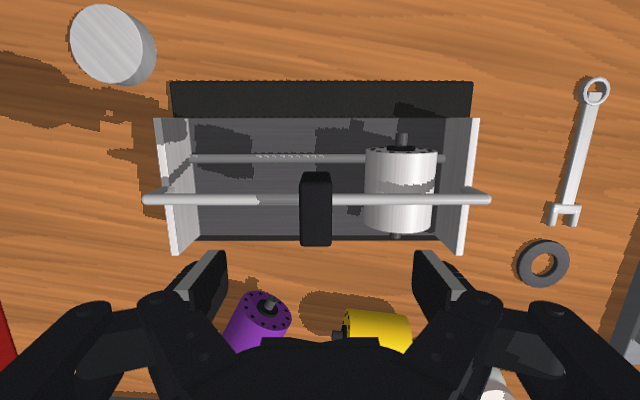

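The grip block at (315,210) is centred between the fingers, and the hub on the rails is at (400,190). I'll descend and grip.

```bash
python3 -m pendant '[{"travel":[0,-0.01,0.25],"rot":[0,0,0],"fingers":1},{"travel":[0,-0.015,0.5],"rot":[0,0,0],"fingers":1},{"travel":[0,-0.015,0.7],"rot":[0,0,0],"fingers":1},{"travel":[0,-0.015,0.85],"rot":[0,0,0],"fingers":1},{"travel":[0,-0.015,0.908],"rot":[0,0,0],"fingers":1},{"travel":[0,-0.015,0.908],"rot":[0,0,0],"fingers":1}]'
python3 -m pendant '[{"travel":[0,0,0],"rot":[0,0,0],"fingers":-0.2},{"travel":[0,0,0],"rot":[0,0,0],"fingers":-0.4},{"travel":[0,0,0],"rot":[0,0,0],"fingers":-0.6},{"travel":[0,0,0],"rot":[0,0,0],"fingers":-0.8},{"travel":[0,0,0],"rot":[0,0,0],"fingers":-1},{"travel":[0,0,0],"rot":[0,0,0],"fingers":-1},{"travel":[0,0,0],"rot":[0,0,0],"fingers":-1},{"travel":[0,0,0],"rot":[0,0,0],"fingers":-1}]' 110
python3 look.py w3; python3 -c "
from h import *
import cv2
for o in env.outline_of('wrist','hub')[:2]: print(o['conf'],o['xy'],o['mask'].sum())"
```

```text
clock: 5.0
tcp_pos: [0.491, -0.3168, 0.1415]
orientation: [-0.0, -0.079, 0.997, 0.0]
wrist_force: [0.9, 0.2, 0.3]
finger_gap: 0.0856
grip_force: 0.0
clock: 5.8
tcp_pos: [0.4913, -0.3171, 0.1422]
orientation: [0.001, -0.079, 0.997, -0.0]
wrist_force: [-1.0, 1.5, 5.4]
finger_gap: 0.023
grip_force: 109.2
5.8 [ 0.4913 -0.3171  0.1422] [[-0.9874, -0.1581, 0.0011], [-0.1581, 0.9874, -0.0005], [-0.001, -0.0006, -1.0]] q6 -0.87
0.9 [443.1, 208.2] 11898
```

View pics/w3.png

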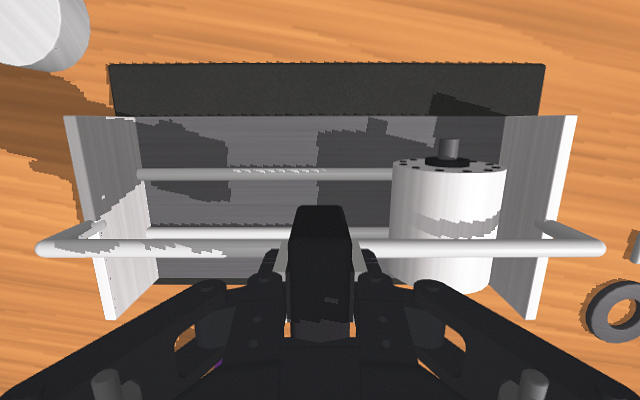

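The wrist view shows the block held at (320,260), the hub's axle stub at (448,148), and both end plates and the rails clear of the gripper. I can track the hub here from wrist depth in the tool frame.

```bash
cat > meas.py <<'E'
import sys; from h import *
from scipy.optimize import least_squares
K,D,_=model("wrist"); Tc=np.array(env.camera_model("wrist")["T_tool_cam"])
def meas(d):
    P=cloud((K,D,Tc),d,np.ones_like(d,bool))*1000
    x,y,z=P.T
    # plate: slope along y and x
    p=P[(abs(z-126)<9)&(abs(x)<69)&(abs(y)<143)]; 
    A=np.c_[p,np.ones(len(p))]
    k=np.ones(len(p),bool)
    for _ in range(4):
        c=np.linalg.lstsq(np.c_[p[k,0],p[k,1],np.ones(k.sum())],p[k,2],rcond=None)[0]; r=p[:,2]-np.c_[p[:,0],p[:,1],np.ones(len(p))]@c; k=abs(r)<2.5
    # end plates inner faces
    e=[]
    for s in (-1,1):
        q=P[(z>72)&(z<118)&(abs(x)<60)&(s*y>133)&(s*y<157)]; h=np.histogram(q[:,1],np.arange(-160,161,1.)); m=h[1][h[0].argmax()]+.5; w=q[abs(q[:,1]-m)<3]; e.append((w[:,1].mean(),len(w)))
    q=P[(z>44)&(z<85)&(abs(x-24)<12)&(abs(y)<122)]
    q=q[(abs(q[:,0]-24)<13)]
    b=np.median(q[:,1])
    f=lambda v:np.hypot(q[:,1]-v[0],q[:,2]-v[1])-35
    o=least_squares(f,[b,81],loss="soft_l1",f_scale=1.); 
    # axle stub
    t=P[(x>42)&(x<54)&(z>68)&(z<84)&(abs(y-o.x[0])<14)]
    return dict(hub=o.x.round(2),n=len(q),rms=np.median(abs(f(o.x))).round(2),stub=t[:,1].mean().round(2) if len(t) else None,ends=np.round(e,1).tolist(),mid=round((e[0][0]+e[1][0])/2,2),slope_x=c[0].round(4),slope_y=c[1].round(4),h=c[2].round(1))
def report(d,s):
    m=meas(d); A=R.from_quat(np.roll(s["orientation"],-1)).as_matrix()
    n=A@np.array([0,1,m["slope_y"]]); nx=A@np.array([1,0,m["slope_x"]])
    print("t",round(s["clock"],2),"hub",m["hub"],"stub",m["stub"],"mid",m["mid"],"HUB-MID",round(m["hub"][0]-m["mid"],1),"| tool_y tilt",A[2,1].round(4),"carrier +y up",n[2].round(4),"+x up",nx[2].round(4),"tcp",s["tcp_pos"].round(4),"F",s["wrist_force"].round(1),"| n",m["n"],m["rms"],"ends",m["ends"],"sl",m["slope_x"],m["slope_y"],"h",m["h"])
if __name__=="__main__":
    for i in range(int(sys.argv[1]) if len(sys.argv)>1 else 1):
        s=env.get_state(); im,d=env.read_camera("wrist"); report(d,s)
    cv2.imwrite("pics/last.png",im)
E
python3 meas.py 2
```

```text
t 5.9 hub [85.56 81.58] stub 84.15 mid 1.15 HUB-MID 84.4 | tool_y tilt -0.0007 carrier +y up 0.0002 +x up 0.0 tcp [ 0.4913 -0.3172  0.1422] F [-0.5  1.5  6.2] | n 4381 0.34 ends [[-143.9, 5683.0], [146.2, 5308.0]] sl -0.001 -0.0009 h 126.4
t 5.95 hub [85.56 81.6 ] stub 84.03 mid 1.14 HUB-MID 84.4 | tool_y tilt -0.0006 carrier +y up 0.0002 +x up -0.0002 tcp [ 0.4913 -0.3172  0.1422] F [-0.4  0.3  5.2] | n 4380 0.35 ends [[-143.9, 5684.0], [146.2, 5316.0]] sl -0.0008 -0.0008 h 126.4
```

```bash
python3 -m pendant '[{"travel":[0,0,-0.02],"rot":[0,0,0],"fingers":-1},{"travel":[0,0,-0.05],"rot":[-0.006,0,0],"fingers":-1},{"travel":[0,0,-0.1],"rot":[-0.006,0,0],"fingers":-1},{"travel":[0,0,-0.15],"rot":[-0.006,0,0],"fingers":-1}]' 120
python3 meas.py 2
```

```text
clock: 6.4
tcp_pos: [0.4905, -0.3168, 0.1587]
orientation: [-0.001, -0.079, 0.997, 0.004]
wrist_force: [0.1, -0.6, -8.9]
finger_gap: 0.0224
grip_force: 118.1
t 6.4 hub [85.22 81.83] stub 83.93 mid 0.95 HUB-MID 84.3 | tool_y tilt 0.0079 carrier +y up 0.0069 +x up 0.0018 tcp [ 0.4905 -0.3168  0.1587] F [ 0.1 -0.6 -8.9] | n 4351 0.34 ends [[-144.1, 5647.0], [146.0, 5389.0]] sl -0.0004 0.001 h 126.4
t 6.45 hub [85.42 81.81] stub 83.9 mid 0.95 HUB-MID 84.5 | tool_y tilt 0.006 carrier +y up 0.0051 +x up 0.0 tcp [ 0.4911 -0.3173  0.1602] F [ 0.7  0.1 -7.7] | n 4371 0.34 ends [[-144.1, 5649.0], [146.0, 5369.0]] sl -0.0002 0.0009 h 126.4
```

```bash
python3 -m pendant '[{"travel":[0,0,-0.03],"rot":[0,0,0],"fingers":-1},{"travel":[0,0,-0.08],"rot":[0,0,0],"fingers":-1},{"travel":[0,0,-0.15],"rot":[0,0,0],"fingers":-1},{"travel":[0,0,-0.22],"rot":[0,0,0],"fingers":-1},{"travel":[0,0,-0.29],"rot":[0,0,0],"fingers":-1},{"travel":[0,0,-0.36],"rot":[0,0,0],"fingers":-1},{"travel":[0,0,-0.42],"rot":[0,0,0],"fingers":-1},{"travel":[0,0,-0.46],"rot":[0,0,0],"fingers":-1},{"travel":[0,0,-0.48],"rot":[0,0,0],"fingers":-1},{"travel":[0,0,-0.48],"rot":[0,0,0],"fingers":-1}]'
python3 meas.py 1
python3 -m pendant '[{"travel":[0,0,0],"rot":[-0.01,0,0],"fingers":-1},{"travel":[0,0,0],"rot":[-0.02,0,0],"fingers":-1},{"travel":[0,0,0],"rot":[-0.03,0,0],"fingers":-1},{"travel":[0,0,0],"rot":[-0.03,0,0],"fingers":-1}]'
python3 meas.py 2
```

```text
clock: 7.5
tcp_pos: [0.4912, -0.3175, 0.2172]
orientation: [-0.0, -0.079, 0.997, 0.003]
wrist_force: [0.2, -0.2, -8.2]
finger_gap: 0.0225
grip_force: 118.1
t 7.5 hub [84.18 81.84] stub 82.8 mid 0.95 HUB-MID 83.2 | tool_y tilt 0.0059 carrier +y up 0.0048 +x up 0.0002 tcp [ 0.4912 -0.3175  0.2172] F [ 0.2 -0.2 -8.2] | n 4355 0.34 ends [[-144.1, 5636.0], [146.0, 5545.0]] sl -0.0006 0.0011 h 126.4
clock: 7.95
tcp_pos: [0.491, -0.3178, 0.2165]
orientation: [-0.002, -0.079, 0.997, 0.019]
wrist_force: [1.0, -0.4, -8.9]
finger_gap: 0.0229
grip_force: 118.1
t 7.95 hub [80.29 81.85] stub 79.15 mid 0.91 HUB-MID 79.4 | tool_y tilt 0.0385 carrier +y up 0.0372 +x up 0.0012 tcp [ 0.491  -0.3178  0.2165] F [ 1.  -0.4 -8.9] | n 4345 0.34 ends [[-144.1, 5662.0], [145.9, 5720.0]] sl -0.0008 0.0013 h 126.5
t 8.0 hub [78.56 81.86] stub 77.44 mid 0.92 HUB-MID 77.6 | tool_y tilt 0.0382 carrier +y up 0.0371 +x up 0.0009 tcp [ 0.491  -0.3177  0.2166] F [-0.2 -0.  -8.3] | n 4327 0.34 ends [[-144.1, 5672.0], [145.9, 5727.0]] sl -0.0007 0.0011 h 126.4
```

```bash
python3 -m pendant '[{"travel":[0,0,0],"rot":[0,0,0],"fingers":-1},{"travel":[0,0,0],"rot":[0,0,0],"fingers":-1},{"travel":[0,0,0],"rot":[0.018,0,0],"fingers":-1},{"travel":[0,0,0],"rot":[0.0355,0,0],"fingers":-1}]'
python3 meas.py 3
```

```text
clock: 8.45
tcp_pos: [0.491, -0.3174, 0.2168]
orientation: [0.0, -0.079, 0.997, -0.0]
wrist_force: [-0.0, 0.1, -8.7]
finger_gap: 0.0231
grip_force: 118.2
t 8.45 hub [52.72 81.69] stub 51.59 mid 1.0 HUB-MID 51.7 | tool_y tilt -0.0007 carrier +y up -0.0013 +x up 0.0004 tcp [ 0.491  -0.3174  0.2168] F [-0.   0.1 -8.7] | n 4251 0.33 ends [[-144.0, 5647.0], [146.0, 5658.0]] sl -0.0005 0.0006 h 126.4
t 8.5 hub [49.4  81.68] stub 48.22 mid 1.0 HUB-MID 48.4 | tool_y tilt -0.0016 carrier +y up -0.0021 +x up 0.0001 tcp [ 0.491  -0.317   0.2171] F [ 0.8  0.9 -8.5] | n 4245 0.31 ends [[-144.0, 5633.0], [146.0, 5655.0]] sl -0.0004 0.0005 h 126.4
t 8.55 hub [46.46 81.67] stub 45.46 mid 1.01 HUB-MID 45.4 | tool_y tilt -0.0002 carrier +y up -0.0006 +x up -0.0 tcp [ 0.491  -0.3168  0.2172] F [ 0.2 -0.3 -8.8] | n 4216 0.32 ends [[-144.0, 5659.0], [146.0, 5666.0]] sl -0.0004 0.0004 h 126.4
```

```bash
python3 -m pendant '[{"travel":[0,0,0],"rot":[0,0,0],"fingers":-1},{"travel":[0,0,0],"rot":[0,0,0],"fingers":-1},{"travel":[0,0,0],"rot":[0,0,0],"fingers":-1}]'|tail -1
python3 meas.py 3 | cut -d'|' -f1,2
```

```text
grip_force: 118.3
t 8.9 hub [35.66 81.66] stub 34.82 mid 1.03 HUB-MID 34.6 | tool_y tilt 0.0007 carrier +y up 0.0004 +x up 0.0004 tcp [ 0.491  -0.3175  0.2169] F [ 0.5 -0.  -8.9] 
t 8.95 hub [35.02 81.68] stub 34.19 mid 1.02 HUB-MID 34.0 | tool_y tilt 0.0007 carrier +y up 0.0005 +x up 0.0004 tcp [ 0.491  -0.3175  0.2168] F [-0.3 -1.1 -8.9] 
t 9.0 hub [34.6 81.7] stub 33.8 mid 1.04 HUB-MID 33.6 | tool_y tilt 0.0007 carrier +y up 0.0005 +x up 0.0004 tcp [ 0.491  -0.3175  0.2169] F [ 0.3  0.3 -8.3]
```

```bash
python3 -m pendant '[{"travel":[0,0,0],"rot":[-0.012,0,0],"fingers":-1},{"travel":[0,0,0],"rot":[-0.024,0,0],"fingers":-1},{"travel":[0,0,0],"rot":[-0.0355,0,0],"fingers":-1},{"travel":[0,0,0],"rot":[-0.0355,0,0],"fingers":-1},{"travel":[0,0,0],"rot":[-0.0355,0,0],"fingers":-1},{"travel":[0,0,0],"rot":[-0.0355,0,0],"fingers":-1},{"travel":[0,0,0],"rot":[-0.018,0,0],"fingers":-1},{"travel":[0,0,0],"rot":[0,0,0],"fingers":-1}]'|tail -1
python3 meas.py 4 | cut -d'|' -f1,2
```

```text
grip_force: 118.3
t 9.85 hub [10.08 81.69] stub 9.95 mid 1.06 HUB-MID 9.0 | tool_y tilt -0.0008 carrier +y up -0.0006 +x up 0.0004 tcp [ 0.491  -0.3174  0.2169] F [-0.2 -0.5 -8.7] 
t 9.9 hub [ 7.1  81.68] stub 6.76 mid 1.07 HUB-MID 6.0 | tool_y tilt -0.0016 carrier +y up -0.0013 +x up -0.0 tcp [ 0.491  -0.317   0.2171] F [-0.   1.6 -8.4] 
t 9.95 hub [ 4.52 81.67] stub 4.21 mid 1.09 HUB-MID 3.4 | tool_y tilt -0.0003 carrier +y up 0.0001 +x up 0.0 tcp [ 0.491  -0.3167  0.2172] F [ 0.1  0.9 -7.5] 
t 10.0 hub [ 2.43 81.67] stub 2.29 mid 1.09 HUB-MID 1.3 | tool_y tilt 0.0003 carrier +y up 0.0007 +x up 0.0004 tcp [ 0.4909 -0.3168  0.2172] F [-1.4  0.5 -7.8]
```

```bash
python3 -m pendant '[{"travel":[0,0,0],"rot":[0.005,0,0],"fingers":-1},{"travel":[0,0,0],"rot":[0.005,0,0],"fingers":-1},{"travel":[0,0,0],"rot":[0,0,0],"fingers":-1},{"travel":[0,0,0],"rot":[0,0,0],"fingers":-1}]'|tail -1
python3 meas.py 3 | cut -d'|' -f1,2
```

```text
grip_force: 118.3
t 10.45 hub [-4.21 81.7 ] stub -4.13 mid 1.09 HUB-MID -5.3 | tool_y tilt 0.001 carrier +y up 0.0015 +x up 0.0005 tcp [ 0.491  -0.3175  0.2168] F [-0.1 -0.1 -8.7] 
t 10.5 hub [-4.2  81.67] stub -4.15 mid 1.1 HUB-MID -5.3 | tool_y tilt 0.0008 carrier +y up 0.0012 +x up 0.0006 tcp [ 0.491  -0.3176  0.2168] F [-0.4  0.4 -8.9] 
t 10.55 hub [-4.2  81.68] stub -4.11 mid 1.09 HUB-MID -5.3 | tool_y tilt 0.0008 carrier +y up 0.0012 +x up 0.0006 tcp [ 0.491  -0.3176  0.2168] F [ 0.2  0.4 -8.5]
```

View pics/last.png

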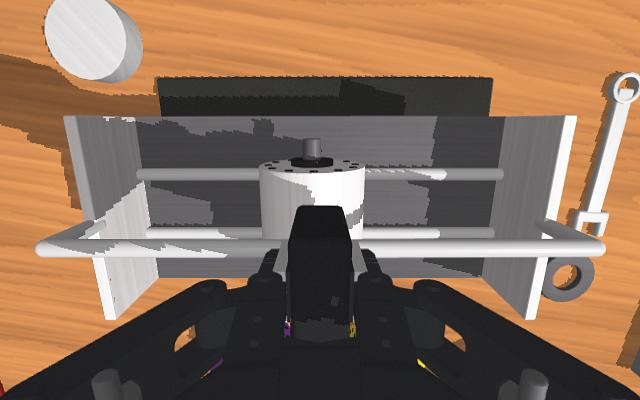

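The hub rests 5.3 mm past the middle on the −y side, with its stub at (312,148). A small pulse back should correct that.

```bash
python3 -m pendant '[{"travel":[0,0,0],"rot":[0.018,0,0],"fingers":-1},{"travel":[0,0,0],"rot":[0.0335,0,0],"fingers":-1},{"travel":[0,0,0],"rot":[0.0335,0,0],"fingers":-1},{"travel":[0,0,0],"rot":[0.018,0,0],"fingers":-1},{"travel":[0,0,0],"rot":[0.001,0,0],"fingers":-1},{"travel":[0,0,0],"rot":[0.001,0,0],"fingers":-1},{"travel":[0,0,0],"rot":[0.001,0,0],"fingers":-1}]'|tail -1
python3 meas.py 3 | cut -d'|' -f1,2
```

```text
grip_force: 118.3
t 11.3 hub [ 5.88 81.68] stub 5.54 mid 1.08 HUB-MID 4.8 | tool_y tilt -0.0003 carrier +y up -0.0 +x up 0.0005 tcp [ 0.4911 -0.3179  0.2167] F [-0.1  0.8 -8.7] 
t 11.35 hub [ 5.96 81.68] stub 5.75 mid 1.08 HUB-MID 4.9 | tool_y tilt -0.0004 carrier +y up -0.0001 +x up 0.0004 tcp [ 0.4911 -0.3177  0.2167] F [-0.4 -0.2 -9.4] 
t 11.4 hub [ 5.97 81.67] stub 5.78 mid 1.08 HUB-MID 4.9 | tool_y tilt -0.0004 carrier +y up -0.0001 +x up 0.0005 tcp [ 0.491  -0.3176  0.2168] F [-0.5 -0.3 -9.1]
```

```bash
python3 -m pendant '[{"travel":[0,0,0],"rot":[-0.018,0,0],"fingers":-1},{"travel":[0,0,0],"rot":[-0.036,0,0],"fingers":-1},{"travel":[0,0,0],"rot":[-0.018,0,0],"fingers":-1},{"travel":[0,0,0],"rot":[0,0,0],"fingers":-1},{"travel":[0,0,0],"rot":[0,0,0],"fingers":-1},{"travel":[0,0,0],"rot":[0,0,0],"fingers":-1}]'|tail -1
python3 meas.py 3 | cut -d'|' -f1,2
```

```text
grip_force: 118.5
t 12.05 hub [-0.22 81.71] stub -0.31 mid 1.09 HUB-MID -1.3 | tool_y tilt -0.0006 carrier +y up -0.0003 +x up 0.0004 tcp [ 0.4909 -0.317   0.2171] F [-0.9  0.6 -8.2] 
t 12.1 hub [-0.23 81.68] stub -0.29 mid 1.1 HUB-MID -1.3 | tool_y tilt -0.0005 carrier +y up -0.0 +x up 0.0002 tcp [ 0.491  -0.3171  0.2171] F [ 0.1  0.  -7.8] 
t 12.15 hub [-0.25 81.69] stub -0.26 mid 1.09 HUB-MID -1.3 | tool_y tilt -0.0006 carrier +y up -0.0002 +x up 0.0001 tcp [ 0.491  -0.3172  0.2171] F [ 0.8  0.4 -9.1]
```

```bash
python3 -m pendant '[{"travel":[0,0,0],"rot":[0.012,0,0],"fingers":-1},{"travel":[0,0,0],"rot":[0.024,0,0],"fingers":-1},{"travel":[0,0,0],"rot":[0.012,0,0],"fingers":-1},{"travel":[0,0,0],"rot":[0,0,0],"fingers":-1},{"travel":[0,0,0],"rot":[0,0,0],"fingers":-1},{"travel":[0,0,0],"rot":[0,0,0],"fingers":-1}]'|tail -1
python3 meas.py 2 | cut -d'|' -f1,2
```

```text
grip_force: 118.5
t 12.8 hub [ 1.8  81.67] stub 1.62 mid 1.08 HUB-MID 0.7 | tool_y tilt -0.0004 carrier +y up -0.0 +x up 0.0005 tcp [ 0.4911 -0.3177  0.2168] F [-0.3  1.5 -8.3] 
t 12.85 hub [ 1.79 81.67] stub 1.61 mid 1.09 HUB-MID 0.7 | tool_y tilt -0.0004 carrier +y up -0.0001 +x up 0.0005 tcp [ 0.491  -0.3177  0.2168] F [-0.4 -0.5 -9.2]
```

Within 0.7 mm of the middle. Holding still for over four seconds.

```bash
for i in 1 2 3 4 5; do python3 -m pendant '[{"travel":[0,0,0],"rot":[0,0,0],"fingers":-1},{"travel":[0,0,0],"rot":[0,0,0],"fingers":-1},{"travel":[0,0,0],"rot":[0,0,0],"fingers":-1},{"travel":[0,0,0],"rot":[0,0,0],"fingers":-1},{"travel":[0,0,0],"rot":[0,0,0],"fingers":-1},{"travel":[0,0,0],"rot":[0,0,0],"fingers":-1},{"travel":[0,0,0],"rot":[0,0,0],"fingers":-1},{"travel":[0,0,0],"rot":[0,0,0],"fingers":-1},{"travel":[0,0,0],"rot":[0,0,0],"fingers":-1},{"travel":[0,0,0],"rot":[0,0,0],"fingers":-1}]'|head -1; done
python3 meas.py 1 
python3 - <<'E'
from h import *
# dock: rim + posts in the earlier clouds, fit rect centre from rim inner lines via top/scene depth
for c in ["scene","top"]:
    M=model(c); d=np.load(f"pics/{c}0.npy"); P=cloud(M,d,np.ones_like(d,bool))
    a=np.radians(5.6); X=np.array([np.cos(a),np.sin(a)]); Y=np.array([-X[1],X[0]])
    q=P[:,:2]-[.534,.310]; u=q@X; v=q@Y; z=P[:,2]
    k=(z>.029)&(z<.037)&(abs(u)<.1)&(abs(v)<.18)
    for n,w,o,b in (("x",u,v,.13),("y",v,u,.06)):
        for s in (1,-1):
            lim=.083 if n=="x" else .166
            r=k&(abs(o)<b)&(abs(s*w-lim)<.012); print(c,n,s,r.sum(),np.median(w[r]).round(4),"slope",np.polyfit(o[r],w[r],1)[0].round(4),"z",np.median(z[r]).round(4), end="; ")
    print("floor z",np.median(z[(abs(u)<.07)&(abs(v)<.15)]).round(4))
E
```

```text
clock: 13.9
clock: 14.9
clock: 15.9
clock: 16.9
clock: 17.9
t 17.9 hub [ 1.78 81.68] stub 1.62 mid 1.09 HUB-MID 0.7 | tool_y tilt -0.0004 carrier +y up 0.0 +x up 0.0004 tcp [ 0.491  -0.3174  0.2169] F [ 0.3 -0.1 -8.2] | n 3590 0.32 ends [[-143.9, 5692.0], [146.1, 5626.0]] sl -0.0004 -0.0004 h 126.4
scene x 1 170 0.0865 slope -0.0088 z 0.0328; scene x -1 172 -0.083 slope 0.0001 z 0.0331; scene y 1 90 0.1681 slope 0.0161 z 0.0329; scene y -1 87 -0.1669 slope 0.0221 z 0.0328; floor z 0.0253
top x 1 244 0.083 slope -0.0066 z 0.0328; top x -1 245 -0.086 slope -0.0066 z 0.0325; top y 1 104 0.1656 slope -0.0055 z 0.0322; top y -1 108 -0.1678 slope 0.018 z 0.0327; floor z 0.0253
```

The four-second hold is done: the hub was still from 12.85 s to 17.95 s. Now the smooth transport, lifted enough to clear the posts.

```bash
python3 -m pendant '[{"travel":[-0.001,0.006,-0.005],"rot":[0,0,0],"fingers":-1},{"travel":[-0.004,0.018,-0.015],"rot":[0,0,0],"fingers":-1},{"travel":[-0.008,0.036,-0.03],"rot":[0,0,0],"fingers":-1},{"travel":[-0.014,0.06,-0.05],"rot":[0,0,0],"fingers":-1},{"travel":[-0.021,0.09,-0.07],"rot":[0,0,0],"fingers":-1},{"travel":[-0.029,0.126,-0.09],"rot":[0,0,0],"fingers":-1},{"travel":[-0.039,0.168,-0.11],"rot":[0,0,0],"fingers":-1},{"travel":[-0.05,0.216,-0.13],"rot":[0,0,0],"fingers":-1},{"travel":[-0.062,0.27,-0.15],"rot":[0,0,0],"fingers":-1},{"travel":[-0.076,0.33,-0.17],"rot":[0,0,0],"fingers":-1}]' | head -2
python3 meas.py 1 | cut -d'|' -f1,2
```

```text
clock: 18.95
tcp_pos: [0.4938, -0.2762, 0.2375]
t 18.95 hub [ 0.93 81.69] stub 1.02 mid 1.09 HUB-MID -0.2 | tool_y tilt -0.0004 carrier +y up -0.0001 +x up 0.0004 tcp [ 0.4938 -0.2762  0.2375] F [-0.8 -0.1 -9.2]
```

```bash
python3 meas.py 2 | cut -d'|' -f1,2
```

```text
t 19.0 hub [ 2.48 81.66] stub 2.28 mid 1.12 HUB-MID 1.4 | tool_y tilt 0.0005 carrier +y up 0.0011 +x up -0.0008 tcp [ 0.4939 -0.275   0.238 ] F [ 1.2  2.4 -8.1] 
t 19.05 hub [ 5.05 81.69] stub 4.86 mid 1.07 HUB-MID 4.0 | tool_y tilt -0.0003 carrier +y up 0.0001 +x up 0.0001 tcp [ 0.494  -0.2757  0.2378] F [-0.9  0.4 -7.7]
```

```bash
python3 -m pendant '[{"travel":[-0.001,0.006,-0.005],"rot":[0,0,0],"fingers":-1},{"travel":[-0.004,0.018,-0.015],"rot":[0,0,0],"fingers":-1},{"travel":[-0.008,0.036,-0.03],"rot":[0,0,0],"fingers":-1},{"travel":[-0.014,0.06,-0.045],"rot":[0,0,0],"fingers":-1},{"travel":[-0.021,0.09,-0.06],"rot":[0,0,0],"fingers":-1},{"travel":[-0.029,0.126,-0.075],"rot":[0,0,0],"fingers":-1},{"travel":[-0.039,0.168,-0.09],"rot":[0,0,0],"fingers":-1},{"travel":[-0.05,0.216,-0.1],"rot":[0,0,0],"fingers":-1},{"travel":[-0.062,0.27,-0.105],"rot":[0,0,0],"fingers":-1},{"travel":[-0.076,0.33,-0.105],"rot":[0,0,0],"fingers":-1}]' | head -2
for i in 1 2 3 4 5 6; do
python3 -m pendant '[{"travel":[-0.014,0.06,0],"rot":[0,0,0],"fingers":-1},{"travel":[-0.028,0.12,0],"rot":[0,0,0],"fingers":-1},{"travel":[-0.042,0.18,0],"rot":[0,0,0],"fingers":-1},{"travel":[-0.056,0.24,0],"rot":[0,0,0],"fingers":-1},{"travel":[-0.069,0.3,0],"rot":[0,0,0],"fingers":-1},{"travel":[-0.083,0.36,0],"rot":[0,0,0],"fingers":-1},{"travel":[-0.097,0.42,0],"rot":[0,0,0],"fingers":-1},{"travel":[-0.111,0.48,0],"rot":[0,0,0],"fingers":-1},{"travel":[-0.125,0.54,0],"rot":[0,0,0],"fingers":-1},{"travel":[-0.139,0.6,0],"rot":[0,0,0],"fingers":-1}]' | head -2; done
python3 -m pendant '[{"travel":[-0.014,0.06,0],"rot":[0,0,0],"fingers":-1},{"travel":[-0.028,0.12,0],"rot":[0,0,0],"fingers":-1},{"travel":[-0.042,0.18,0],"rot":[0,0,0],"fingers":-1},{"travel":[-0.056,0.24,0],"rot":[0,0,0],"fingers":-1}]' |head -1
python3 -m pendant '[{"travel":[-0.012,0.054,0],"rot":[0,0,0],"fingers":-1},{"travel":[-0.023,0.102,0],"rot":[0,0,0],"fingers":-1},{"travel":[-0.033,0.144,0],"rot":[0,0,0],"fingers":-1},{"travel":[-0.041,0.18,0],"rot":[0,0,0],"fingers":-1},{"travel":[-0.048,0.21,0],"rot":[0,0,0],"fingers":-1},{"travel":[-0.054,0.234,0],"rot":[0,0,0],"fingers":-1},{"travel":[-0.058,0.252,0],"rot":[0,0,0],"fingers":-1},{"travel":[-0.061,0.264,0],"rot":[0,0,0],"fingers":-1},{"travel":[-0.062,0.27,0],"rot":[0,0,0],"fingers":-1},{"travel":[-0.062,0.27,0],"rot":[0,0,0],"fingers":-1}]' | head -2
python3 meas.py 1; python3 - <<'E'
from h import *
im,d=env.read_camera("top"); cv2.imwrite("pics/top1.png",im); np.save("pics/top1.npy",d)
M=model("top"); P=cloud(M,d,np.ones_like(d,bool))
q=P[(abs(P[:,0]-.53)<.2)&(abs(P[:,1]-.28)<.2)]
s=env.get_state(); zt=s["tcp_pos"][2]; h=q[abs(q[:,2]-(zt-.025))<.008]
A=R.from_quat(np.roll(s["orientation"],-1)).as_matrix(); l=(h-s["tcp_pos"])@A
k=abs(l[:,0])<.02; h=h[k];l=l[k]; print("handle in tool x",np.median(l[:,0]).round(4),"slope",np.polyfit(l[:,1],l[:,0],1)[0].round(4),"y range",l[:,1].min().round(4),l[:,1].max().round(4), len(l))
x=(P-s["tcp_pos"])@A; e=x[(abs(x[:,0])<.075)&(abs(abs(x[:,1])-.15)<.012)&(abs(x[:,2]-.064)<.006)]
for g in(1,-1):
    w=e[g*e[:,1]>0]; print("end top",g,len(w),w.mean(0).round(4) if len(w) else "")
cv2.imwrite("pics/t1.png",cv2.resize(im[100:280,120:440],(800,450)))
E
```

```text
clock: 20.1
tcp_pos: [0.4966, -0.2357, 0.25]
clock: 21.1
tcp_pos: [0.5016, -0.162, 0.2498]
clock: 22.1
tcp_pos: [0.5067, -0.0882, 0.2498]
clock: 23.1
tcp_pos: [0.5118, -0.0145, 0.2498]
clock: 24.1
tcp_pos: [0.5169, 0.0592, 0.2498]
clock: 25.1
tcp_pos: [0.522, 0.1329, 0.2497]
clock: 26.1
tcp_pos: [0.5271, 0.2067, 0.2497]
clock: 26.5
clock: 27.5
tcp_pos: [0.5314, 0.2687, 0.2496]
t 27.5 hub [11.56 81.69] stub 11.27 mid 1.06 HUB-MID 10.5 | tool_y tilt -0.0005 carrier +y up -0.0005 +x up 0.0004 tcp [0.5314 0.2687 0.2496] F [ 0.7  0.4 -9. ] | n 3638 0.31 ends [[-144.0, 5669.0], [146.1, 5623.0]] sl -0.0004 -0.0 h 126.4
handle in tool x 0.0023 slope 0.0246 y range -0.1524 -0.0108 142
end top 1 0 
end top -1 113 [ 0.0051 -0.1482  0.0642]
```

View pics/t1.png

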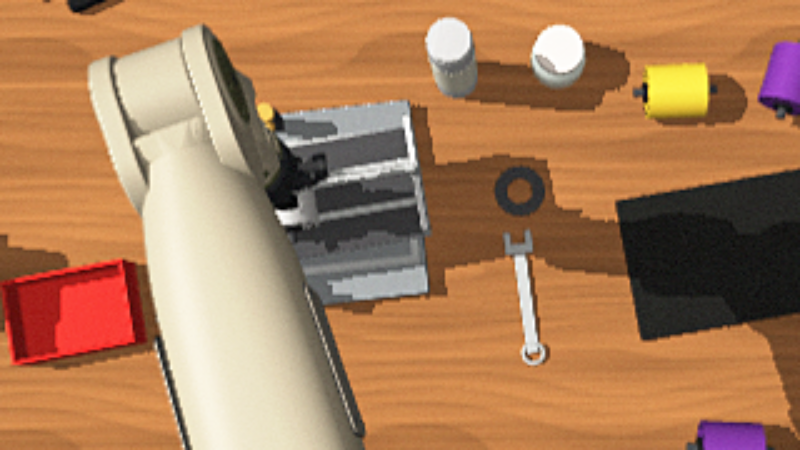

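View pics/last.png

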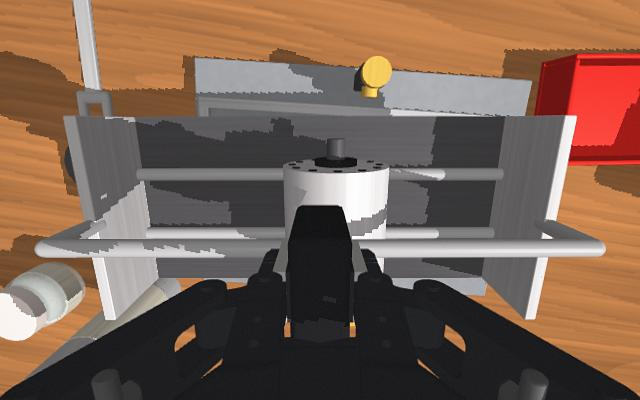

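The wrist view shows the hub's stub at (336,148), so the hub is 10.5 mm off. My camera pause stopped the arm mid-motion and that let it roll. The near post's cap is at (375,72), and the carrier is above the dock. Next I measure the dock edge and carrier yaw from the wrist camera.

```bash
python3 - <<'E'
from h import *
s=env.get_state(); M=model("wrist",s); im,d=env.read_camera("wrist"); A=R.from_quat(np.roll(s["orientation"],-1)).as_matrix()
P=cloud(M,d,np.ones_like(d,bool)); L=(P-s["tcp_pos"])@A
a=L[(abs(L[:,2]-.027)<.006)&(abs(L[:,0])<.015)&(abs(L[:,1])>.04)&(abs(L[:,1])<.135)]; print("handle",np.polyfit(a[:,1],a[:,0],1).round(4),len(a))
for x0 in (.025,-.025):
    r=L[(abs(L[:,2]-.117)<.004)&(abs(L[:,0]-x0)<.008)&(abs(L[:,1])>.045)&(abs(L[:,1])<.135)]; print("rail",x0,np.polyfit(r[:,1],r[:,0],1).round(4),len(r))
p=L[(abs(L[:,2]-.126)<.004)&(abs(L[:,1])<.13)&(L[:,0]>.05)&(L[:,0]<.085)]
b=[(y,p[abs(p[:,1]-y)<.005][:,0].max()) for y in np.arange(-.12,.13,.02)]; print("plate +x edge",np.polyfit(*np.array(b).T,1).round(4))
# dock in world
an=np.radians(5.7); X=np.array([np.cos(an),np.sin(an)]); Y=np.array([-X[1],X[0]]); q=P[:,:2]-[.534,.310]; u=q@X; v=q@Y; z=P[:,2]
po=(z>.095)&(z<.11)&(abs(v)<.03)&(u<-.08); print("cap",po.sum(),u[po].mean().round(4),v[po].mean().round(4),z[po].mean().round(4))
top=(z>.02)&(z<.03)&(u<-.1)&(u>-.15); e=[]
for y in np.arange(-.16,.17,.02):
    w=top&(abs(v-y)<.006)
    if w.sum()>5: e.append((y,np.percentile(u[w],1)))
e=np.array(e); print("dock edge u",np.polyfit(e[:,0],e[:,1],1).round(4),len(e),"z",np.median(z[top]).round(4))
w=top&(abs(u+.12)<.008); print("dock v range",v[w].min().round(4),v[w].max().round(4))
print("tool yaw",np.degrees(np.arctan2(-A[0,1],A[1,1])).round(2))
tgt=np.array([.534,.310,s["tcp_pos"][2]]); print("to dock centre, tool mm",(A.T@(tgt-s["tcp_pos"])*1000).round(1))
E
```

```text
handle [0.0018 0.001 ] 6726
rail 0.025 [0.0016 0.0256] 2550
rail -0.025 [ 0.0018 -0.0241] 2371
plate +x edge [0.0014 0.0691]
cap 762 -0.114 0.0003 0.1017
dock edge u [ 0.0007 -0.1266] 17 z 0.0249
dock v range -0.1784 0.2061
tool yaw 9.08
to dock centre, tool mm [-9.1 40.5 -0. ]
```

```bash
python3 -m pendant '[{"travel":[-0.002,0.006,0],"rot":[0,0,0],"fingers":-1},{"travel":[-0.005,0.018,0],"rot":[0,0,0],"fingers":-1},{"travel":[-0.009,0.036,0],"rot":[0,0,0],"fingers":-1},{"travel":[-0.015,0.06,0],"rot":[0,0,0],"fingers":-1},{"travel":[-0.022,0.09,0],"rot":[0,0,0],"fingers":-1},{"travel":[-0.031,0.126,0],"rot":[0,0,0],"fingers":-1},{"travel":[-0.04,0.162,0],"rot":[0,0,0],"fingers":-1}]' | head -1
python3 -m pendant '[{"travel":[-0.009,0.036,0],"rot":[0,0,0.004],"fingers":-1},{"travel":[-0.018,0.072,0],"rot":[0,0,0.012],"fingers":-1},{"travel":[-0.025,0.102,0],"rot":[0,0,0.022],"fingers":-1},{"travel":[-0.031,0.126,0],"rot":[0,0,0.034],"fingers":-1},{"travel":[-0.036,0.146,0],"rot":[0,0,0.045],"fingers":-1},{"travel":[-0.039,0.159,0],"rot":[0,0,0.053],"fingers":-1},{"travel":[-0.04,0.167,0],"rot":[0,0,0.057],"fingers":-1},{"travel":[-0.04,0.167,0],"rot":[0,0,0.057],"fingers":-1},{"travel":[-0.04,0.167,0],"rot":[0,0,0.057],"fingers":-1}]' | head -1
python3 meas.py 2
```

```text
clock: 28.35
clock: 29.25
t 29.25 hub [11.75 81.71] stub 11.3 mid 1.05 HUB-MID 10.7 | tool_y tilt -0.0006 carrier +y up -0.0005 +x up 0.0004 tcp [0.5346 0.3091 0.2496] F [-0.1 -0.4 -9. ] | n 3618 0.3 ends [[-144.0, 5686.0], [146.1, 5641.0]] sl -0.0005 -0.0001 h 126.4
t 29.3 hub [11.75 81.68] stub 11.3 mid 1.06 HUB-MID 10.7 | tool_y tilt -0.0005 carrier +y up -0.0004 +x up 0.0003 tcp [0.5346 0.3091 0.2497] F [-0.4 -0.1 -7.9] | n 3643 0.32 ends [[-144.0, 5697.0], [146.1, 5643.0]] sl -0.0004 -0.0001 h 126.4
```

```bash
python3 -m pendant '[{"travel":[0,0,0],"rot":[-0.018,0,0],"fingers":-1},{"travel":[0,0,0],"rot":[-0.0335,0,0],"fingers":-1},{"travel":[0,0,0],"rot":[-0.0335,0,0],"fingers":-1},{"travel":[0,0,0],"rot":[-0.018,0,0],"fingers":-1},{"travel":[0,0,0],"rot":[-0.0005,0,0],"fingers":-1},{"travel":[0,0,0],"rot":[-0.0005,0,0],"fingers":-1},{"travel":[0,0,0],"rot":[-0.0005,0,0],"fingers":-1}]'|tail -1
python3 meas.py 3 | cut -d'|' -f1,2
```

```text
grip_force: 118.5
t 30.05 hub [ 1.71 81.68] stub 1.62 mid 1.07 HUB-MID 0.6 | tool_y tilt 0.0001 carrier +y up 0.0003 +x up 0.0005 tcp [0.5345 0.3097 0.2495] F [-0.1 -0.  -7.9] 
t 30.1 hub [ 1.61 81.7 ] stub 1.65 mid 1.07 HUB-MID 0.5 | tool_y tilt 0.0001 carrier +y up 0.0003 +x up 0.0005 tcp [0.5346 0.3095 0.2495] F [-0.3  0.6 -8.3] 
t 30.15 hub [ 1.63 81.69] stub 1.62 mid 1.07 HUB-MID 0.6 | tool_y tilt 0.0001 carrier +y up 0.0004 +x up 0.0007 tcp [0.5346 0.3094 0.2496] F [-0.1 -0.3 -8.2]
```

```bash
for i in 1 2 3 4 5; do python3 -m pendant '[{"travel":[0,0,0],"rot":[0,0,0],"fingers":-1},{"travel":[0,0,0],"rot":[0,0,0],"fingers":-1},{"travel":[0,0,0],"rot":[0,0,0],"fingers":-1},{"travel":[0,0,0],"rot":[0,0,0],"fingers":-1},{"travel":[0,0,0],"rot":[0,0,0],"fingers":-1},{"travel":[0,0,0],"rot":[0,0,0],"fingers":-1},{"travel":[0,0,0],"rot":[0,0,0],"fingers":-1},{"travel":[0,0,0],"rot":[0,0,0],"fingers":-1},{"travel":[0,0,0],"rot":[0,0,0],"fingers":-1}]'|head -1; done
python3 meas.py 1 | cut -d'|' -f1,2
python3 -m pendant '[{"travel":[0,0,0.01],"rot":[0,0,0],"fingers":-1},{"travel":[0,0,0.03],"rot":[0,0,0],"fingers":-1},{"travel":[0,0,0.06],"rot":[0,0,0],"fingers":-1},{"travel":[0,0,0.1],"rot":[0,0,0],"fingers":-1},{"travel":[0,0,0.14],"rot":[0,0,0],"fingers":-1},{"travel":[0,0,0.18],"rot":[0,0,0],"fingers":-1},{"travel":[0,0,0.22],"rot":[0,0,0],"fingers":-1},{"travel":[0,0,0.26],"rot":[0,0,0],"fingers":-1},{"travel":[0,0,0.3],"rot":[0,0,0],"fingers":-1},{"travel":[0,0,0.34],"rot":[0,0,0],"fingers":-1}]'|head -2
python3 -m pendant '[{"travel":[0,0,0.04],"rot":[0,0,0],"fingers":-1},{"travel":[0,0,0.08],"rot":[0,0,0],"fingers":-1},{"travel":[0,0,0.12],"rot":[0,0,0],"fingers":-1},{"travel":[0,0,0.16],"rot":[0,0,0],"fingers":-1},{"travel":[0,0,0.19],"rot":[0,0,0],"fingers":-1},{"travel":[0,0,0.21],"rot":[0,0,0],"fingers":-1},{"travel":[0,0,0.22],"rot":[0,0,0],"fingers":-1},{"travel":[0,0,0.22],"rot":[0,0,0],"fingers":-1}]'|head -2
python3 meas.py 1; python3 - <<'E'
from h import *
s=env.get_state(); M=model("wrist",s); im,d=env.read_camera("wrist"); cv2.imwrite("pics/w5.png",im)
P=cloud(M,d,np.ones_like(d,bool)); an=np.radians(5.7); X=np.array([np.cos(an),np.sin(an)]); Y=np.array([-X[1],X[0]]); q=P[:,:2]-[.534,.310]; u=q@X; v=q@Y; z=P[:,2]
r=(z>.029)&(z<.04)&(u<-.06)&(u>-.1)&(abs(v)<.15); print("rim -x",r.sum(),u[r].min().round(4),u[r].max().round(4),np.polyfit(v[r],u[r],1).round(4))
for g in (1,-1):
    w=(z>.029)&(z<.037)&(abs(g*v-.168)<.02)&(abs(u)<.08); print("end rim",g,w.sum(),np.percentile(v[w],[2,50,98]).round(4) if w.any() else "")
po=(z>.095)&(z<.11)&(abs(v)<.03)&(u<-.08); print("cap",po.sum(),u[po].mean().round(4),v[po].mean().round(4))
E
```

```text
clock: 31.1
clock: 32.0
clock: 32.9
clock: 33.8
clock: 34.7
t 34.7 hub [ 1.63 81.68] stub 1.64 mid 1.07 HUB-MID 0.6 | tool_y tilt 0.0001 carrier +y up 0.0003 +x up 0.0003 tcp [0.5346 0.3092 0.2496] F [ 0.9  1.  -9.9] 
clock: 35.75
tcp_pos: [0.5346, 0.3092, 0.2084]
clock: 36.55
tcp_pos: [0.5346, 0.3092, 0.1823]
t 36.55 hub [ 1.61 81.7 ] stub 1.65 mid 1.07 HUB-MID 0.5 | tool_y tilt 0.0001 carrier +y up 0.0003 +x up 0.0008 tcp [0.5346 0.3092 0.1823] F [ 0.3 -0.1 -8.9] | n 3584 0.31 ends [[-143.9, 5656.0], [146.1, 5651.0]] sl -0.0007 -0.0002 h 126.4
rim -x 4408 -0.0892 -0.0789 [ 0.0006 -0.0841]
end rim 1 177 [0.1523 0.1669 0.1732]
end rim -1 182 [-0.1722 -0.1661 -0.1534]
cap 1461 -0.1142 0.0004
```

View pics/w5.png

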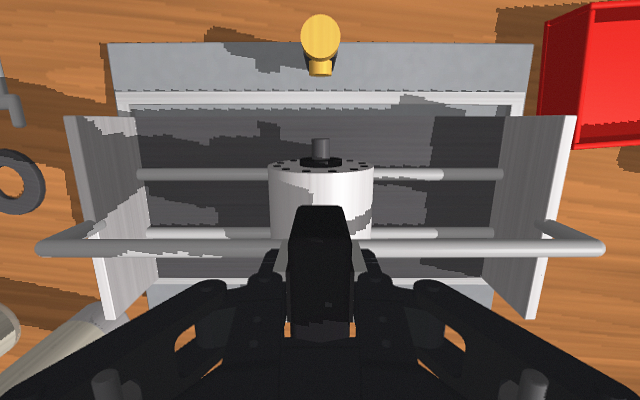

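The stub at (320,148) lines up with the nozzle at (320,68), and the rim is evenly placed on both sides. Setting down gently.

```bash
python3 -m pendant '[{"travel":[0,0,0.02],"rot":[0,0,0],"fingers":-1},{"travel":[0,0,0.05],"rot":[0,0,0],"fingers":-1},{"travel":[0,0,0.08],"rot":[0,0,0],"fingers":-1},{"travel":[0,0,0.11],"rot":[0,0,0],"fingers":-1},{"travel":[0,0,0.14],"rot":[0,0,0],"fingers":-1},{"travel":[0,0,0.165],"rot":[0,0,0],"fingers":-1},{"travel":[0,0,0.185],"rot":[0,0,0],"fingers":-1},{"travel":[0,0,0.2],"rot":[0,0,0],"fingers":-1},{"travel":[0,0,0.21],"rot":[0,0,0],"fingers":-1},{"travel":[0,0,0.214],"rot":[0,0,0],"fingers":-1}]'
python3 -m pendant '[{"travel":[0,0,0.003],"rot":[0,0,0],"fingers":-1},{"travel":[0,0,0.006],"rot":[0,0,0],"fingers":-1},{"travel":[0,0,0.009],"rot":[0,0,0],"fingers":-1},{"travel":[0,0,0.011],"rot":[0,0,0],"fingers":-1},{"travel":[0,0,0.013],"rot":[0,0,0],"fingers":-1},{"travel":[0,0,0.013],"rot":[0,0,0],"fingers":-1}]'
python3 meas.py 1
```

```text
clock: 37.65
tcp_pos: [0.5346, 0.3092, 0.1567]
orientation: [0.0, -0.049, 0.999, 0.0]
wrist_force: [0.3, 0.4, -8.6]
finger_gap: 0.023
grip_force: 118.6
clock: 38.25
tcp_pos: [0.5347, 0.3093, 0.1553]
orientation: [0.0, -0.049, 0.999, 0.0]
wrist_force: [-0.2, 0.1, -8.4]
finger_gap: 0.0224
grip_force: 118.6
t 38.25 hub [ 1.58 81.7 ] stub 1.64 mid 1.04 HUB-MID 0.5 | tool_y tilt 0.0001 carrier +y up 0.0002 +x up -0.0 tcp [0.5347 0.3093 0.1553] F [-0.2  0.1 -8.4] | n 3591 0.3 ends [[-144.0, 5675.0], [146.1, 5656.0]] sl -0.0002 -0.0001 h 126.4
```

```bash
python3 -m pendant '[{"travel":[0,0,0.003],"rot":[0,0,0],"fingers":-1},{"travel":[0,0,0.006],"rot":[0,0,0],"fingers":-1},{"travel":[0,0,0.006],"rot":[0,0,0],"fingers":-1},{"travel":[0,0,0.006],"rot":[0,0,0],"fingers":-1}]'|sed -n '2p;4p'
python3 -m pendant '[{"travel":[0,0,0.003],"rot":[0,0,0],"fingers":-1},{"travel":[0,0,0.003],"rot":[0,0,0],"fingers":-1},{"travel":[0,0,0.003],"rot":[0,0,0],"fingers":-1}]'|sed -n '2p;4p'
python3 meas.py 1
```

```text
tcp_pos: [0.5347, 0.3093, 0.1553]
wrist_force: [-3.4, -0.8, -0.0]
tcp_pos: [0.5347, 0.3093, 0.1552]
wrist_force: [-5.0, -2.1, 5.7]
t 39.0 hub [ 1.56 81.64] stub 1.64 mid 1.02 HUB-MID 0.5 | tool_y tilt 0.0003 carrier +y up 0.0002 +x up -0.0003 tcp [0.5347 0.3093 0.1552] F [-5.  -2.1  5.7] | n 3571 0.32 ends [[-144.0, 5651.0], [146.0, 5654.0]] sl -0.0007 0.0001 h 126.4
```

```bash
python3 -m pendant '[{"travel":[0,0,-0.003],"rot":[0,0,0],"fingers":-1},{"travel":[0,0,-0.003],"rot":[0,0,0],"fingers":-1},{"travel":[0,0,-0.003],"rot":[0,0,0],"fingers":-1}]' 20|tail -4
python3 -m pendant '[{"travel":[0,0,0],"rot":[0,0,0],"fingers":-0.45},{"travel":[0,0,0],"rot":[0,0,0],"fingers":-0.4},{"travel":[0,0,0],"rot":[0,0,0],"fingers":-0.3},{"travel":[0,0,0],"rot":[0,0,0],"fingers":-0.1},{"travel":[0,0,0],"rot":[0,0,0],"fingers":0.1},{"travel":[0,0,0],"rot":[0,0,0],"fingers":0.4},{"travel":[0,0,0],"rot":[0,0,0],"fingers":0.7},{"travel":[0,0,0],"rot":[0,0,0],"fingers":0.7}]'|tail -4
python3 meas.py 1
```

```text
orientation: [0.0, -0.049, 0.999, 0.0]
wrist_force: [-4.6, -2.0, 5.8]
finger_gap: 0.0228
grip_force: 120.0
orientation: [0.0, -0.049, 0.999, 0.0]
wrist_force: [-1.2, 0.1, 0.3]
finger_gap: 0.0726
grip_force: 0.0
t 40.15 hub [ 1.63 80.93] stub 1.62 mid 1.1 HUB-MID 0.5 | tool_y tilt 0.0001 carrier +y up 0.0002 +x up -0.0002 tcp [0.5347 0.3093 0.1544] F [-1.2  0.1  0.3] | n 3595 0.3 ends [[-143.9, 5655.0], [146.1, 5616.0]] sl 0.0001 -0.0001 h 125.6
```

Released, and the hub is unmoved. Retreating straight up, then checking.

```bash
python3 -m pendant '[{"travel":[0,0,-0.1],"rot":[0,0,0],"fingers":0.7},{"travel":[0,0,-0.25],"rot":[0,0,0],"fingers":0.7},{"travel":[0,0,-0.45],"rot":[0,0,0],"fingers":0.7},{"travel":[0,0,-0.7],"rot":[0,0,0],"fingers":0.7},{"travel":[0,0,-0.9],"rot":[0,0,0],"fingers":0.7},{"travel":[0,0,-1],"rot":[0,0,0],"fingers":0.7},{"travel":[0,0,-1],"rot":[0,0,0],"fingers":0.7}]'|sed -n '2p;4p'
python3 -m pendant '[{"travel":[0.3,0,-0.3],"rot":[0,0,0],"fingers":0.7},{"travel":[0.6,0,-0.3],"rot":[0,0,0],"fingers":0.7},{"travel":[0.8,0,-0.3],"rot":[0,0,0],"fingers":0.7},{"travel":[0.8,0,-0.3],"rot":[0,0,0],"fingers":0.7},{"travel":[0.8,0,-0.3],"rot":[0,0,0],"fingers":0.7}]'|sed -n '1p;2p;4p'
python3 look.py w6; python3 - <<'E'
from h import *
im,d=env.read_camera("scene"); cv2.imwrite("pics/s6.png",cv2.resize(im[100:320,200:520],(800,550)))
M=model("scene"); P=cloud(M,d,np.ones_like(d,bool)); an=np.radians(5.7); X=np.array([np.cos(an),np.sin(an)]); Y=np.array([-X[1],X[0]]); q=P[:,:2]-[.534,.310]; u=q@X; v=q@Y; z=P[:,2]
for g in (1,-1):
    w=(abs(z-.091)<.004)&(abs(g*v-.149)<.012)&(abs(u)<.07); print("end plate top",g,w.sum(),v[w].mean().round(4),u[w].min().round(3),u[w].max().round(3),"slope",np.polyfit(u[w],v[w],1)[0].round(3))
d=np.load("pics/w6.npy");K,D,_=model("wrist");P=cloud((K,D,np.load("pics/w6_T.npy")),d,np.ones_like(d,bool));q=P[:,:2]-[.534,.310]; u=q@X; v=q@Y; z=P[:,2]
for g in (1,-1):
    w=(abs(z-.091)<.004)&(abs(g*v-.149)<.012)&(abs(u)<.075); print("wrist end top",g,w.sum(),v[w].mean().round(4) if w.any() else "")
w=(z>.09)&(z<.112)&(abs(v)<.05)&(abs(u)<.04); print("hub top",w.sum(),v[w].mean().round(4),z[w].max().round(4))
E
```

```text
tcp_pos: [0.5356, 0.3096, 0.277]
wrist_force: [0.3, -0.3, -0.0]
clock: 41.4
tcp_pos: [0.4386, 0.2997, 0.3097]
wrist_force: [0.6, -0.6, -0.3]
41.4 [0.4386 0.2997 0.3097] [[-0.9951, -0.0993, -0.0006], [-0.0993, 0.9951, -0.0003], [0.0006, -0.0003, -1.0]] q6 0.35
end plate top 1 65 0.1497 -0.068 0.068 slope 0.016
end plate top -1 82 -0.1477 -0.068 0.069 slope -0.002
wrist end top 1 457 0.1487
wrist end top -1 456 -0.148
hub top 1922 0.0013 0.1102
```

View pics/s6.png

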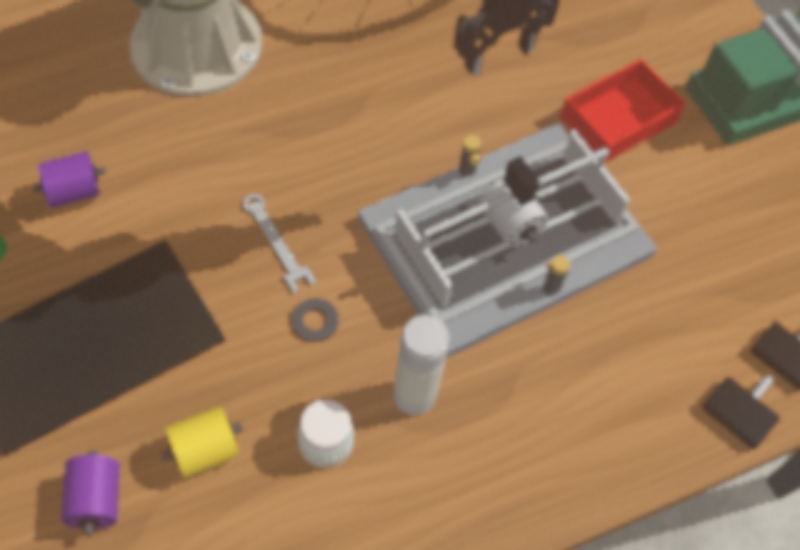

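The carrier sits squarely inside the rim, its end plates at +149 and −148 mm from the dock's centre. The hub is at (515,215) between the nozzles, about 0.5 mm from the middle. The arm is clear and nothing else has moved.

```bash
python3 -c "
from workcell import env
print(env.hand_in())"
```

```text
the job is handed in; nothing more can be done
None
```

The carrier is in the greasing dock with the hub about 0.5 mm from the middle, and I handed the job in at about 41 s; an arm pause I caused in transit let the hub roll about 10 mm, so I re-centred it above the dock by tilting and held it four seconds again before setting down.

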